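# Stand slumped books upright and lock the sliding bookend

### The job

The two tall books in the desk rack have slumped over. Stand both upright on the rack between the small books and the sliding bookend, blue next to the small books and yellow after it, without letting a book fall or knocking over what stands around. Then squeeze the bookend's orange catch and, keeping it squeezed, slide the bookend along until the whole row is closed up snug with no gaps, and let go so that it locks.

Things in the scene. Friction and masses are not known exactly. Their poses are not given: they have to be found in the camera images.
- rack: Pale wood book rack, fixed, 150 x 430 mm: two boards with a flush metal track between. Origin: centre of its underside, on the desk. y runs along the row to the fixed end, x across it away from the robot, z up. Board tops at z = 18 mm. Fixed end 104 mm high above them, inner face at y = +196 mm; three small books fill y = +196 to +106; the tall books belong in y = +106 to +44.
- blue_book_center (a point): Centre of the tall dark-blue book: 30 mm thick (y axis), 122 mm wide (x, spine to -x), 175 mm high (z, foot to head), 0.34 to 0.53 kg. At the start it leans about 30 degrees over the last small book, head towards the rack's +y, foot out on the boards; the last 45 mm below its head stick out free on both faces.
- yellow_book_center (a point): Centre of the tall yellow book: 32 mm thick (y axis), 116 mm wide (x, spine to -x), 175 mm high (z, foot to head), 0.32 to 0.5 kg. At the start it leans 30 to 40 degrees the other way over the bookend, head towards the rack's -y, foot near the blue one's. Below its head both faces are free for 35 mm, further in mid-width (notch in the bookend).
- bookend (a joint): Travel (m) of the sliding bookend along the rack's +y, towards the small books: -0.022 to 0 at the start, 0.120 when the row of five books is closed up without gaps (0.185 at most). 2 N of friction while its catch is squeezed; otherwise a brake locks it both ways (it holds 20 N).
- bookend_face (a point): Middle of the bookend's face that touches the books, 55 mm above the boards; axes as the rack's; moves with the bookend. Dark steel plate, 5 mm thick, 118 mm wide, 110 mm high above the boards, with a middle notch 50 mm wide, open upwards from 42 mm above the boards.
- bookend_grip (a point): Where to squeeze: between the two upright grips 55 mm behind the bookend's face (rack's -y side), 48 mm above the boards. Black grip on the rack's +x side: fixed, outer face 20 mm from here. Orange catch on the -x side: outer face 26 mm from here at rest, 20 mm when squeezed. Both 42 mm long (y), 6 mm thick, tops 22 mm above this point.
- catch (a joint): Angle (rad) of the orange catch, a lever pivoted at its foot: 0 at rest (leaning outwards, bookend locked), 0.13 fully squeezed (upright, parallel to the black grip). At the squeezing point its spring takes about 11 N to start and 15 N at the end; the brake is off from about 0.04.
- small_book_1_center (a point): Centre of the small dark green book that stands upright in the row against the fixed end, 30 mm thick (y axis), 112 mm wide (x axis), 110 mm high (z axis), 0.24 kg. The three small books may stand in any order.
- small_book_2_center (a point): Centre of the small dark red book that stands upright in the row against the fixed end, 30 mm thick (y axis), 112 mm wide (x axis), 110 mm high (z axis), 0.24 kg. The three small books may stand in any order.
- small_book_3_center (a point): Centre of the small grey book that stands upright in the row against the fixed end, 30 mm thick (y axis), 112 mm wide (x axis), 110 mm high (z axis), 0.24 kg. The three small books may stand in any order.
- pen_cup: Black mesh pen cup with pens, 80 mm across, 175 mm high; a loose bystander behind the rack's left end. Origin: centre of its underside.
- tape_roll: Roll of brown tape, 92 mm across, 48 mm high; a loose bystander to the right of the rack. Origin: centre of its underside.
- travel_clock: Small dark cube clock, 45 x 60 x 58 mm; a loose bystander behind the rack. Origin: centre of its underside.

How it is judged:
By the outcome, as a careful person would: the job done as asked, in the order asked, and still so for the second after the job is handed in, with the robot touching nothing.
It also fails if it takes over 67 s, if anything falls off the work surface, if the arm or the gripper's body presses on something with over 40 N, if the wrist force passes 120 N, or if a joint passes its speed limit or range.

### The arm

A 6-joint arm with a two-finger parallel gripper is mounted at the origin on a cart in front of the work surface, level with it; the furniture and walls round the work are solid. World frame = base frame: x ahead of the robot, y to its left, z up, the work surface at z = 0. Lengths are in m, angles in rad, forces in N, time in s.
With the tool pointing down it reaches from about 0.225 to 0.725 m from the base axis. Payload 3.1 kg.
Tool frame: the origin (TCP) lies at the very end of the fingers, on their centre line; the grasp point (between the pads) lies 19 mm behind it; x points along the fingers, z is the direction in which the jaws open and shut, and the axes are right-handed (so a half turn about x gives the same grasp; the last joint's range is limited). The gripper opens to 85 mm and grips with 20 to 120 N. Pads are 22 mm wide; open, the fingers measure 114 mm over their backs; the gripper's body (76 mm by 85 mm) begins 54 mm behind the grasp point. The pads swing forward as they close: fully open they stand 13 mm farther back than shut.
Start: joints at [-1.475, 0.048, 0.099, 1.622, 0, 1.443], TCP at [0.117, -0.512, 0.231] pointing down, gripper open.
Joint ranges: [-2.91, 2.91], [-0.99, 1.94], [-1.21, 1.42], [-2.12, 2.29], [-1.49, 1.47], [-3.14, 3.14]. Speed limits (rad/s): [2.79, 2.79, 3.14, 3.14, 3.14, 3.14].

### API

Orientations are given as [roll, pitch, yaw] about the fixed x, y, z axes, in that order (R = Rz(yaw) Ry(pitch) Rx(roll)).
In Python, from plant import monitor, vision, robot gives the robot as it stands. The module is installed in compiled form; this text tells all that it offers.
- The arm moves only by the shell command python3 -m pendant 'ROWS' [FORCE]. ROWS is JSON, one flat list of numbers, 7 for each row, row after row: the shift along the tool's x, y, z in mm, then the turn, a rotation vector about the tool's x, y, z in degrees, then the opening, from 0 (shut) to 1 (fully open). A call has 1 to 8 rows; each row is the pose to reach, as a shift and turn from the pose measured when the call began, along the tool's axes at that moment; what a row does not reach only later rows make up. A row lasts 1/12 s, in which the tool goes at most 41.7 mm and 7.16 degrees, less where a joint would pass 70% of its speed; a pose out of reach is approached as far as the arm can. A call with a gripper value outside its range is refused whole. The fingers move at their own pace and stop on an object; FORCE is the grip in N (left out, the last holds). Time passes only in rows, so rows that repeat a pose let the fingers close. It gives the time, the measured TCP pose, the force and the opening at its end, in the units of the state.
- monitor.sense(): the state, without advancing time (a new reading comes with each control period).
- vision.capture(name): name is "scene" or "top" or "wrist"; returns the picture (480x640x3 uint8, red, green, blue); there is no depth.
- vision.camera_params(name): a dict with "K" (3x3 intrinsics, pixels), "k1" (the pictures are not rectified: a ray, as slopes to the right and down, at radius r is drawn at 1 + k1 r^2 times it, then the intrinsics apply), "R" (3x3) and "t" (3): a world point X has camera coordinates R X + t. Camera axes: x right, y down, z forward; pixel columns grow to the right and rows downward; lengths in m; the calibration is good to about 2 mm. A picture is of the moment at which its call begins: read the wrist's pose just before it. camera_params takes no time and is no camera call; for the wrist camera it gives the pose at the moment of the call.
- robot.sign_off(): hands the job in, once; it reports no verdict.
The state is a dict: "t": time; "joint_pos": joint angles; "qd": joint speeds; "tau": joint torques, N m; "tool_pos": TCP position; "eef_rot": TCP orientation; "force": force on the tool from outside, world axes, zero at the start; "torque": the same for the moment, N m; "gripper_width": finger opening in m.
Only numpy, scipy, OpenCV 4.12 (cv2) and the standard library are available. Lean on these libraries where they do the work, as an engineer would, in place of code of your own. Each camera call takes 0.05 s, during which the arm holds its last target. There are 200 camera calls.

## Working session

There is one attempt and no reset: what is moved stays moved. The work goes in short steps, Python scripts to look and compute and a shell command to move; the robot and the scene stay as the last step left them, time stands still between calls to the robot, and variables do not carry over. Pictures are saved under pics/ and viewed, about 8 in all and at most 12, crops included, and the job is handed in when it is done.

```bash
mkdir -p pics; python3 - <<'E'
from plant import monitor, vision, robot
import cv2
s=monitor.sense(); print(s)
for n in("scene","top"):
    im=vision.capture(n); cv2.imwrite(f"pics/{n}0.png",im[:,:,::-1]); p=vision.camera_params(n); print(n,p)
E
```

```text
{'t': 0.0, 'joint_pos': array([-1.47479293e+00,  4.87455231e-02,  9.75548020e-02,  1.62198779e+00,
       -2.14465145e-05,  1.44295729e+00]), 'qd': array([-0.00120584,  0.00196558,  0.00042874, -0.00040051, -0.00189486,
       -0.00066884]), 'tau': array([-1.84241740e-03, -3.38788283e+01,  3.20011604e+01,  2.03141727e-02,
       -2.44859975e-04,  1.18645328e-06]), 'tool_pos': array([ 0.11643936, -0.5112872 ,  0.2300983 ]), 'eef_rot': array([3.02275623, 1.56841405, 1.67580237]), 'force': array([-0.57906102, -0.26172505,  0.13221376]), 'torque': array([ 0.00941635, -0.01179072, -0.01813112]), 'gripper_width': 0.08526416731896168}
scene {'K': array([[569.86981572,   0.        , 321.33482198],
       [  0.        , 569.86981572, 245.80552406],
       [  0.        ,   0.        ,   1.        ]]), 'k1': -0.12134078806751822, 'R': array([[-0.72853282, -0.68458926, -0.02403052],
       [-0.35306132,  0.40532384, -0.84324391],
       [ 0.58701587, -0.60584662, -0.53699371]]), 't': array([0.38130026, 0.34439741, 1.15702718])}
top {'K': array([[544.51891821,   0.        , 323.65074555],
       [  0.        , 544.51891821, 238.33053614],
       [  0.        ,   0.        ,   1.        ]]), 'k1': -0.09277269970357294, 'R': array([[-0.00690858, -0.99972656,  0.02233993],
       [-0.99783969,  0.00543252, -0.0654709 ],
       [ 0.06533164, -0.02274398, -0.99760437]]), 't': array([-0.12672017,  0.61053942,  1.22987037])}
```

View pics/scene0.png

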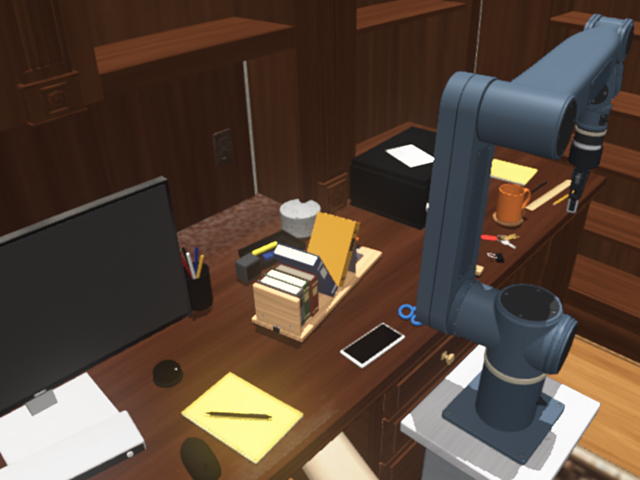

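View pics/top0.png

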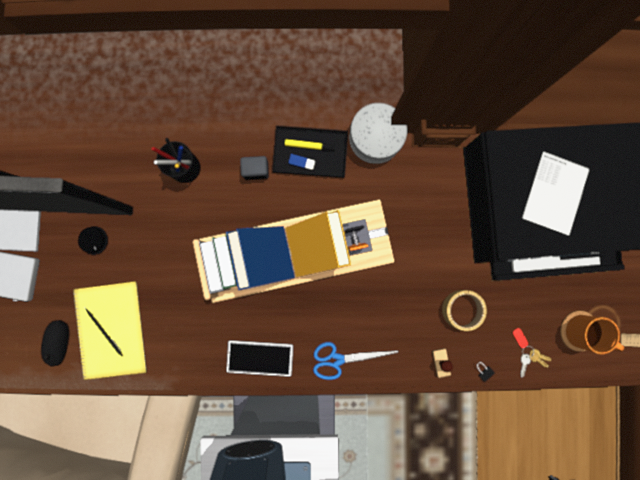

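The scene picture shows the rack centre at about (320,280), with yellow over the bookend and blue on the small books. In the top picture the rack spans (193,240)-(395,262), with the fixed end on the left, the orange catch at about (358,250), and the tape at (464,311). Next I'll zoom in on both.

```bash
python3 - <<'E'
import cv2, numpy as np
a=cv2.imread("pics/top0.png")[190:310,185:405]; b=cv2.imread("pics/scene0.png")[205:345,240:390]
c=np.zeros((600,800,3),np.uint8)
c[:300,:550]=cv2.resize(a,(550,300),interpolation=cv2.INTER_CUBIC)   #2.5x
cv2.imwrite("pics/a1.png",cv2.resize(a,(792,432),interpolation=cv2.INTER_CUBIC)) #3.6
cv2.imwrite("pics/b1.png",cv2.resize(b,(600,560),interpolation=cv2.INTER_CUBIC)) #4
E
```

```text
(no output)
```

View pics/a1.png

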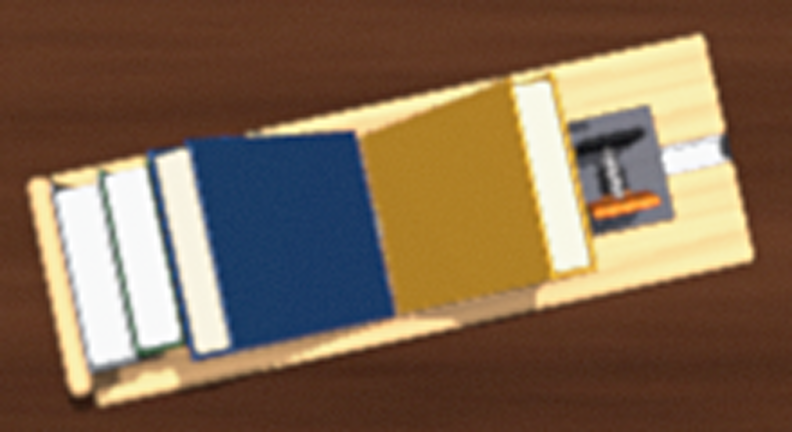

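View pics/b1.png

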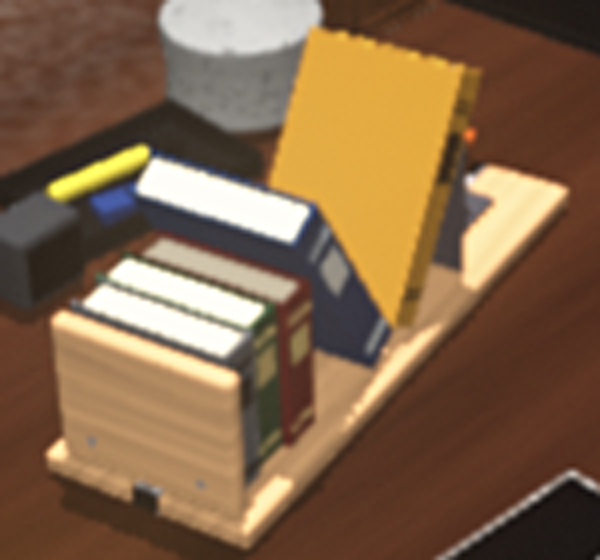

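```bash
cat > h.py <<'E'
import numpy as np, cv2
from plant import vision, monitor
from scipy.spatial.transform import Rotation as Ro
def ray(n,px,P=None):
    p=P or vision.camera_params(n); K,R,t=p["K"],p["R"],p["t"]
    d=np.array([(px[0]-K[0,2])/K[0,0],(px[1]-K[1,2])/K[1,1]]); u=d.copy()
    for _ in range(20): u=d/(1+p["k1"]*(u@u))
    v=R.T@np.r_[u,1]; return -R.T@t, v/np.linalg.norm(v)
def onz(n,px,z,P=None):
    c,v=ray(n,px,P); return c+v*(z-c[2])/v[2]
def tri(a,b):
    A=0;B=0
    for c,v in(a,b):
        M=np.eye(3)-np.outer(v,v);A=A+M;B=B+M@c
    X=np.linalg.solve(A,B); return X,[np.linalg.norm((np.eye(3)-np.outer(v,v))@(X-c)) for c,v in(a,b)]
T=lambda x,y:(185+x/3.6-.36,190+y/3.6-.36)
S=lambda x,y:(240+x/4-.37,205+y/4-.37)
E
python3 - <<'E'
from h import *
np.set_printoptions(precision=4,suppress=True)
c=[onz("top",T(*p),.018) for p in[(705,35),(753,258),(100,403)]]
print(c,np.linalg.norm(c[0]-c[1]),np.linalg.norm(c[1]-c[2]))
ey=c[2]-c[1]; a=np.arctan2(ey[1],ey[0]); a2=c[0]-c[1];print("yaw",np.degrees(a)-90,np.degrees(np.arctan2(a2[1],a2[0])))
yaw=a-np.pi/2; Rz=Ro.from_euler('z',yaw).as_matrix()
o=((c[0]+c[2])/2); o[2]=0
print("origin",o,yaw); np.savez("rack.npz",o=o,R=Rz)
rk=lambda X:Rz.T@(X-o)
for nm,t,s in[("bU-",(232,350),(320,205)),("bU+",(187,140),(158,155)),("bL-",(193,357),(303,250)),("bL+",(150,152),(133,200)),("yU+",(510,78),(312,28)),("yU-",(553,278),(470,68)),("yL-",(594,270),(482,70))]:
    X,e=tri(ray("top",T(*t)),ray("scene",S(*s))); print(nm,rk(X)*1000,np.array(e)*1000)
for nm,p in[("black",(612,137)),("orange",(627,205))]: print(nm,rk(onz("top",T(*p),.088))*1000)
for n,t in[("Yfoot",(360,133)),("Yfoot",(397,315))]: print(n,rk(onz("top",T(*t),.03))*1000)
for n in("scene","top"):
    p=vision.camera_params(n);print(n,rk(-p["R"].T@p["t"]))
p=vision.camera_params("wrist");s=monitor.sense();Rt=Ro.from_euler('xyz',s["eef_rot"]).as_matrix()
print("wristcam in tool",Rt.T@(-p["R"].T@p["t"]-s["tool_pos"]),Rt.T@p["R"].T, "Rt",Rt)
E
```

```text
[array([ 0.7   , -0.2633,  0.018 ]), array([ 0.5559, -0.2922,  0.018 ]), array([0.4663, 0.125 , 0.018 ])] 0.1469467996327457 0.4267340177415258
yaw 12.123961561639774 11.344990534741884
origin [ 0.5832 -0.0691  0.    ] 0.21160304763584747
bU- [-59.3401 106.0451 180.3742] [0.4951 0.4951]
bU+ [ 58.9435 105.52   179.0224] [2.0191 2.0191]
bL- [-59.7195 129.6213 162.6425] [1.9865 1.9865]
bL+ [ 60.107  130.4275 159.8079] [0.6552 0.6552]
yU+ [ 56.4188 -76.6117 179.3504] [0.644 0.644]
yU- [-60.137  -76.8759 180.7655] [1.9346 1.9346]
yL- [ -59.0094 -100.1694  167.1425] [0.0183 0.0183]
black [  17.2994 -134.2537   88.    ]
orange [ -24.9066 -134.0359   88.    ]
Yfoot [58.0171 15.904  30.    ]
Yfoot [-59.5573  17.6061  30.    ]
scene [-0.6565  1.0529  0.9209]
top [-0.0608 -0.0206  1.2697]
wristcam in tool [-0.1427  0.082   0.0006] [[ 0.0005 -0.3217  0.9469]
 [-0.0004 -0.9469 -0.3217]
 [ 1.     -0.0002 -0.0006]] Rt [[-0.0002  0.9751  0.2219]
 [ 0.0022  0.2219 -0.9751]
 [-1.      0.0003 -0.0022]]
```

The pixel measurements match the given sizes. The head corners are at z≈180/163, the widths are ≈118, and the bookend travel is ≈ -0.003. Both leans come out at about 32°. Now for the blue approach.

```bash
cat >> h.py <<'E'
rk=np.load("rack.npz")
def W(p): return rk["R"]@(np.array(p,float)/1000)+rk["o"]
def RK(X): return rk["R"].T@(np.array(X)-rk["o"])*1000
def target(lean,grip=False):
    # lean>0: head to +y (deg). z_tool=+y rack (or +x rack for grip)
    M=np.column_stack([[0,0,-1],[-1,0,0],[0,1,0]]).astype(float) if not grip else np.column_stack([[0,0,-1],[0,1,0],[1,0,0]]).astype(float)
    return rk["R"]@Ro.from_euler('x',-lean,degrees=True).as_matrix()@M
def rel(p,lean,grip=False):
    s=monitor.sense();R0=Ro.from_euler('xyz',s["eef_rot"]).as_matrix()
    print("t",round(s["t"],2),"now rack",RK(s["tool_pos"]).round(1),"F",(rk["R"].T@s["force"]).round(1),"w",round(s["gripper_width"]*1000,1),"q",s["joint_pos"].round(2))
    print("shift",(R0.T@(W(p)-s["tool_pos"])*1000).round(1),"rot",np.degrees(Ro.from_matrix(R0.T@target(lean,grip)).as_rotvec()).round(1))
E
python3 -c "
from h import *
np.set_printoptions(suppress=True)
rel((0,144,214),32)"
```

```text
t 0.1 now rack [-549.2 -334.3  230.2] F [-0.4 -0.1 -0.1] w 85.4 q [-1.47  0.05  0.1   1.62 -0.    1.44]
shift [  17.4  555.  -471.6] rot [-172.3    0.3  -49.6]
```

```bash
python3 -m pendant '[-15,30,-25,-7,0,0,0.55, -30,60,-50,-14,0,0,0.55, -40,90,-75,-21,0,0,0.55, -50,120,-100,-28,0,0,0.55, -50,150,-125,-35,0,0,0.55, -50,180,-150,-42,0,0,0.55, -50,210,-180,-49,0,0,0.55, -50,240,-205,-56,0,0,0.55]'
python3 -c "
from h import *
np.set_printoptions(suppress=True)
rel((0,144,260),32)"
```

```text
t: 0.77
tool_pos: [0.3053, -0.2562, 0.2805]
eef_rot: [2.088, 1.568, 1.724]
force: [0.3, -0.3, 0.0]
gripper_width: 0.0474
t 0.77 now rack [-310.9 -124.6  280.5] F [ 0.2 -0.4  0. ] w 47.4 q [-0.87 -0.26 -0.08  1.75  0.    1.07]
shift [ 21.3 394.5 114.6] rot [-119.2   18.7  -34.3]
```

```bash
python3 -m pendant '[0,30,10,-7,1,-2,0.53, 0,60,20,-14,2,-4,0.53, 0,90,30,-21,3,-6,0.53, 0,130,40,-28,4,-8,0.53, 0,165,50,-35,5,-10,0.53, 0,200,60,-41,6,-12,0.53, 0,230,70,-48,7,-14,0.53, 0,260,75,-54,8,-15,0.53]' >/dev/null
python3 -c "
from h import *
np.set_printoptions(suppress=True)
rel((0,144,260),32)"
```

```text
t 1.43 now rack [-105.    54.6  280.1] F [-0.2 -0.2 -0.4] w 44.8 q [-0.04  0.03  0.16  1.79 -0.27  0.95]
shift [-18.1  44.1 130.9] rot [-64.9  10.9 -18.6]
```

```bash
python3 -m pendant '[-2,6,16,-7,1,-2,0.53, -5,11,33,-13,2,-4,0.53, -7,17,49,-20,3,-6,0.53, -9,22,65,-27,5,-8,0.53, -11,28,82,-33,6,-10,0.53, -14,33,98,-40,7,-12,0.53, -16,39,114,-47,8,-13,0.53, -18,44,131,-54,9,-15,0.53]' >/dev/null
python3 -m pendant '[0,0,0,-7,1,-2,0.53, 0,0,0,-10,2,-3,0.53]'
python3 -c "
from h import *
np.set_printoptions(suppress=True)
rel((0,144,214),32)
cv2.imwrite('pics/w1.png',vision.capture('wrist')[:,:,::-1])"
```

```text
t: 2.27
tool_pos: [0.5533, 0.0736, 0.2571]
eef_rot: [3.131, 1.014, -1.378]
force: [-0.6, -0.2, 0.6]
gripper_width: 0.0455
t 2.27 now rack [  0.8 145.8 257.1] F [-0.7 -0.1  0.6] w 45.5 q [ 0.31  0.19  0.21  1.66 -0.55  0.13]
shift [37.5  0.5 21.2] rot [-0.3  0.1 -0.6]
```

View pics/w1.png

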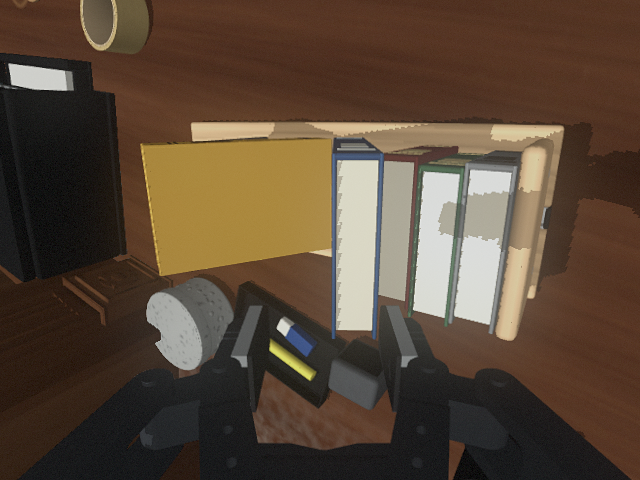

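The wrist view shows blue's head squarely, with corners at about (333,157), (382,152), (376,335) and (333,335). Yellow leans left, clear of it.

```bash
python3 - <<'E'
from h import *
np.set_printoptions(suppress=True,precision=1)
for lean in(30,32):
    R=target(lean); n=R[:,0]; c0=W((0,117.5,172))
    Xs=[]
    for px in[(333,157),(382,153),(376,335),(333,335)]:
        c,v=ray("wrist",px); X=c+v*((c0-c)@n)/(v@n); Xs.append(RK(X))
    Xs=np.array(Xs);print(Xs, [np.linalg.norm(Xs[i]-Xs[(i+1)%4]) for i in range(4)],Xs.mean(0))
# lean from the visible faces: foot corner rays of spine
rel((0,144,214),32)
E
```

```text
[[-59.7 104.  179.8]
 [-62.  128.7 165.5]
 [ 58.7 129.5 165.1]
 [ 59.1 104.2 179.7]] [np.float64(28.556383245806984), np.float64(120.66663627535118), np.float64(29.16067746158716), np.float64(118.76661135201435)] [ -1.  116.6 172.5]
[[-59.8 104.3 180.3]
 [-61.9 128.5 165.1]
 [ 59.  129.3 164.6]
 [ 58.7 104.5 180.1]] [np.float64(28.6118244425066), np.float64(120.92247008897097), np.float64(29.228858285189485), np.float64(118.49229751255069)] [ -1.  116.6 172.5]
t 2.32 now rack [ -0.1 146.1 257.2] F [-0.9  0.3 -0.6] w 45.3 q [ 0.3  0.2  0.2  1.7 -0.6  0.1]
shift [37.7 -0.3 21.1] rot [-0.3  0.1 -0.6]
```

```bash
python3 -m pendant '[20,0,10,0,0,0,0.53, 38,1,20,0,0,0,0.53, 38,1,20,0,0,0,0.53, 60,1,20,0,0,0,0.53, 80,1,20,0,0,0,0.53, 100,1,20,0,0,0,0.53, 117,1,20,0,0,0,0.53, 117,1,20,0,0,0,0.53]'
python3 -c "
from h import *
np.set_printoptions(suppress=True)
rel((-1,100.7,147),32)"
```

```text
t: 2.98
tool_pos: [0.5579, 0.0275, 0.1444]
eef_rot: [3.12, 1.014, -1.391]
force: [-1.4, -0.1, -0.8]
gripper_width: 0.0454
t 2.98 now rack [ -4.4  99.8 144.4] F [-1.4  0.2 -0.8] w 45.4 q [ 0.23  0.16 -0.04  1.39 -0.56  0.04]
shift [-2.7 -3.3 -0.6] rot [-0.3  0.1 -0.9]
```

```bash
python3 -m pendant '[0,0,0,0,0,0,0.2, 0,0,0,0,0,0,0.2, 0,0,0,0,0,0,0.2, 0,0,0,0,0,0,0.2, 0,0,0,0,0,0,0.2]' 80
python3 -c "
from h import *
np.set_printoptions(suppress=True)
rel((-1,100.7,147),32)"
```

```text
t: 3.4
tool_pos: [0.5578, 0.0277, 0.1447]
eef_rot: [3.119, 1.014, -1.391]
force: [-1.3, -1.8, -2.1]
gripper_width: 0.0294
t 3.4 now rack [ -4.5 100.  144.7] F [-1.7 -1.5 -2.1] w 29.4 q [ 0.23  0.16 -0.04  1.39 -0.56  0.04]
shift [-2.4 -3.5 -0.6] rot [-0.3  0.1 -1. ]
```

```bash
cat >> h.py <<'E'
def rows(wps,op):
    "wps: (rack pos, lean) -> rounded rows from the present pose"
    s=monitor.sense();R0=Ro.from_euler('xyz',s["eef_rot"]).as_matrix()
    for p,l in wps:
        print(np.r_[R0.T@(W(p)-s["tool_pos"])*1000,np.degrees(Ro.from_matrix(R0.T@target(l)).as_rotvec())].round(1).tolist(),op)
E
python3 - <<'E'
from h import *
w=[]
for th,h,g in[(31,1,1),(27,2,1),(23,3,2),(19,4,2),(15,5,3),(10,6,3),(5,7,4),(0,8,4)]:
    c,s=np.cos(np.radians(th)),np.sin(np.radians(th))
    fy=106-((110-h)*s+g)/c; w.append(((-3.5,fy+143*s-15*c,18+h+143*c+15*s),th)); print(w[-1])
rows(w,.2)
E
```

```text
((-3.5, np.float64(100.13249433038665), np.float64(149.30049512405287)), 31)
((-3.5, np.float64(101.404468816897), np.float64(154.2237904550298)), 27)
((-3.5, np.float64(100.47545248294124), np.float64(158.4931609710381)), 23)
((-3.5, np.float64(99.7594990823058), np.float64(162.09267862755965)), 19)
((-3.5, np.float64(97.28174230882632), np.float64(165.00967883587458)), 15)
((-3.5, np.float64(94.67528728185033), np.float64(167.4322313457497)), 10)
((-3.5, np.float64(90.49373904819537), np.float64(168.76317796833447)), 5)
((-3.5, np.float64(87.0), np.float64(169.0)), 0)
[-4.0, -0.9, -2.3, -0.3, -0.9, -1.0] 0.2
[-8.8, -0.9, -3.8, -0.3, -4.9, -1.0] 0.2
[-11.9, -0.8, -6.9, -0.3, -8.9, -0.9] 0.2
[-14.6, -0.8, -9.4, -0.4, -12.9, -0.9] 0.2
[-15.8, -0.8, -13.0, -0.4, -16.9, -0.9] 0.2
[-16.5, -0.8, -16.5, -0.4, -21.9, -0.9] 0.2
[-15.4, -0.8, -20.8, -0.5, -26.9, -0.9] 0.2
[-13.7, -0.9, -23.8, -0.5, -31.9, -0.9] 0.2
```

```bash
python3 -m pendant '[-4,0,-2,0,-1,0,0.2, -9,0,-4,0,-5,0,0.2, -12,0,-7,0,-9,0,0.2, -14.5,0,-9.5,0,-13,0,0.2, -16,0,-13,0,-17,0,0.2, -16.5,0,-16.5,0,-22,0,0.2, -15.5,0,-21,0,-27,0,0.2, -14,0,-24,0,-32,0,0.2]'
python3 -c "
from h import *
np.set_printoptions(suppress=True)
rel((-3.5,87,162),0)
cv2.imwrite('pics/s2.png',cv2.resize(vision.capture('scene')[170:350,220:400],(720,720),interpolation=cv2.INTER_CUBIC)[:600,:,::-1])"
```

```text
t: 4.07
tool_pos: [0.5616, 0.0153, 0.1713]
eef_rot: [1.043, 1.562, 2.814]
force: [0.2, 1.7, -4.2]
gripper_width: 0.0292
t 4.07 now rack [ -3.4  87.  171.3] F [ 0.6  1.6 -4.2] w 29.2 q [-0.09  0.15  0.09  1.52  0.   -0.29]
shift [ 9.3  0.1 -0.1] rot [-0.7  0.3 -0.5]
```

View pics/s2.png

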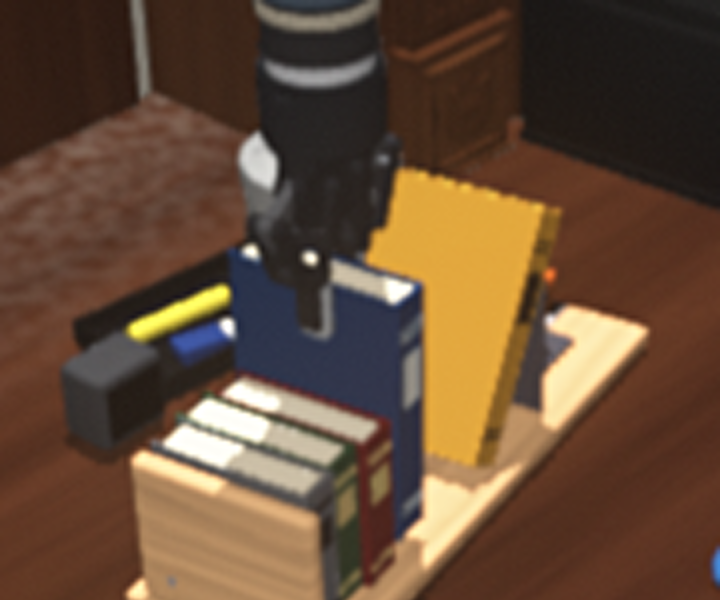

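Blue is upright in the gripper next to the red book (its spine foot is at about (410,520) in the crop), and yellow is still leaning. I'll lower it now.

```bash
python3 -m pendant '[3,0,1,0,0,0,0.2, 6,0,2,0,0,0,0.2, 8,0,3,0,0,0,0.2, 9,0,3.5,0,0,0,0.2, 9,0,3.5,0,0,0,0.2]'
python3 -c "
from h import *
np.set_printoptions(suppress=True)
rel((-3.5,90,161),0)"
```

```text
t: 4.53
tool_pos: [0.5607, 0.0164, 0.1609]
eef_rot: [1.143, 1.559, 2.911]
force: [-0.4, 0.0, -5.0]
gripper_width: 0.0292
t 4.53 now rack [ -4.   88.3 160.9] F [-0.4  0.1 -5. ] w 29.2 q [-0.09  0.15  0.07  1.5   0.   -0.29]
shift [-0.1 -0.5  1.7] rot [-0.8  0.3 -0.6]
```

```bash
python3 -m pendant '[1,0,0.5,0,0,0,0.2, 2,0,1,0,0,0,0.2, 2,0,1,0,0,0,0.2]' | grep force;  python3 -m pendant '[1,0,0.5,0,0,0,0.2, 1.5,0,1,0,0,0,0.2,1.5,0,1,0,0,0,0.2]'
python3 -c "
from h import *
np.set_printoptions(suppress=True)
rel((-3.5,90,161),0)"
```

```text
force: [0.8, -2.2, -4.9]
t: 5.03
tool_pos: [0.5606, 0.0179, 0.1577]
eef_rot: [1.422, 1.561, -3.092]
force: [0.7, -2.9, -3.5]
gripper_width: 0.0293
t 5.03 now rack [ -3.8  89.8 157.7] F [ 0.1 -3.  -3.5] w 29.3 q [-0.09  0.15  0.06  1.49 -0.   -0.29]
shift [-3.3 -0.2  0.2] rot [-0.8  0.1 -0.6]
```

```bash
python3 -m pendant '[1,0,-0.5,0,0,0,0.2, 1.5,0,-0.5,0,0,0,0.2, 1.5,0,-0.5,0,0,0,0.2]' | grep -E "force|tool_pos";  python3 -m pendant '[1,0,0,0,0,0,0.2, 1.5,0,0,0,0,0,0.2,1.5,0,0,0,0,0,0.2]'|  grep -E "force|tool_pos"
```

```text
tool_pos: [0.5608, 0.0176, 0.1565]
force: [-0.5, -0.1, -2.8]
tool_pos: [0.5612, 0.0177, 0.1564]
force: [-0.6, -0.1, 2.8]
```

```bash
python3 -m pendant '[0,0,0,0,0,0,0.45, 0,0,0,0,0,0,0.5, 0,0,0,0,0,0,0.53, 0,0,0,0,0,0,0.53, -20,0,0,0,0,0,0.53, -50,0,0,0,0,0,0.53, -85,0,0,0,0,0,0.53, -100,0,0,0,0,0,0.53]'
python3 -c "
from h import *
np.set_printoptions(suppress=True)
rel((-1,-130,260),-32)"
```

```text
t: 6.2
tool_pos: [0.5631, 0.0177, 0.2608]
eef_rot: [1.21, 1.569, 2.979]
force: [0.9, -1.2, 1.5]
gripper_width: 0.0453
t 6.2 now rack [ -1.4  89.1 260.8] F [ 0.7 -1.3  1.5] w 45.3 q [-0.09  0.16  0.28  1.69  0.   -0.29]
shift [   0.6   -3.3 -219.1] rot [ -0.8 -32.    0.1]
```

```bash
python3 -m pendant '[0,0,-30,0,-4,0,0.53, 0,0,-60,0,-8,0,0.53, 0,0,-90,0,-12,0,0.53, 0,-1,-120,0,-16,0,0.53, 0,-2,-150,0,-20,0,0.53, 0,-3,-180,0,-24,0,0.53, 0,-3,-205,0,-28,0,0.53, 0,-3,-218,-1,-32,0,0.53]' >/dev/null; python3 -m pendant '[0,0,0,0,0,0,0.53,0,0,0,0,0,0,0.53]'
python3 -c "
from h import *
np.set_printoptions(suppress=True)
rel((-1,-130,240),-32)
cv2.imwrite('pics/w2.png',vision.capture('wrist')[:,:,::-1])"
```

```text
t: 7.03
tool_pos: [0.6089, -0.201, 0.2523]
eef_rot: [0.008, 1.011, 1.783]
force: [-0.5, -0.8, -0.0]
gripper_width: 0.0455
t 7.03 now rack [  -2.5 -134.4  252.3] F [-0.6 -0.7 -0. ] w 45.5 q [-0.61  0.91  1.19  2.28  0.37 -0.89]
shift [12.7 -1.5 -2.8] rot [-0.4  0.1 -0. ]
```

View pics/w2.png

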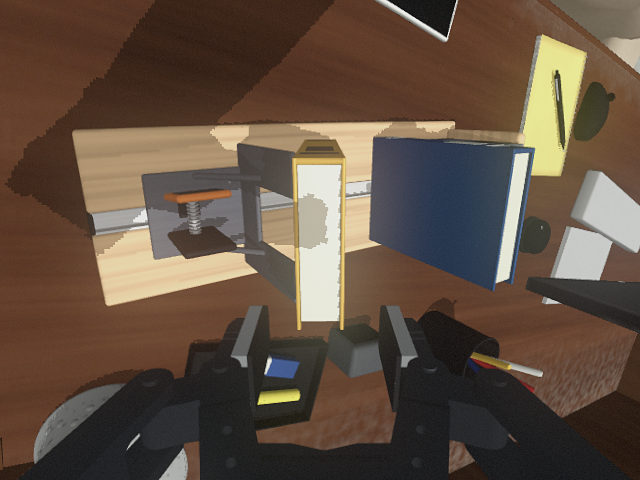

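The wrist view shows yellow's head at about (295,157), (343,160), (342,327) and (299,325), seen nearly straight on. Blue stands upright at the right, and the catch is at (197,197).

```bash
python3 - <<'E'
from h import *
np.set_printoptions(suppress=True,precision=1)
for lean in(-30,-34):
    R=target(lean); n=R[:,0]; c0=W((0,-90,173.5))
    Xs=[]
    for px in[(295,157),(344,160),(343,328),(299,326)]:
        c,v=ray("wrist",px); X=c+v*((c0-c)@n)/(v@n); Xs.append(RK(X))
    Xs=np.array(Xs);print(Xs, [np.linalg.norm(Xs[i]-Xs[(i+1)%4]) for i in range(4)],Xs.mean(0))
for px in[(197,197),(203,243),(165,197),(232,195)]:print("grip tops",RK(onz("wrist",px,.088)))
print("bookend top corner",RK(onz("wrist",(238,145),.128)))
rel((0,-117,216),-32)
E
```

```text
[[-60.3 -97.7 169. ]
 [-58.3 -72.3 183.7]
 [ 56.9 -71.5 184.2]
 [ 54.6 -98.  168.9]] [np.float64(29.392736236470462), np.float64(115.25589982611588), np.float64(30.651821966396263), np.float64(114.93063491871796)] [ -1.8 -84.9 176.4]
[[-60.3 -97.4 168.5]
 [-58.5 -73.1 184.9]
 [ 56.  -72.4 185.4]
 [ 55.  -97.7 168.3]] [np.float64(29.352861907010087), np.float64(114.52501908382989), np.float64(30.55102057203872), np.float64(115.24914155434409)] [ -1.9 -85.2 176.8]
grip tops [ -26.3 -138.1   88. ]
grip tops [   9.9 -137.3   88. ]
grip tops [ -29.  -160.6   88. ]
grip tops [ -24.7 -111.2   88. ]
bookend top corner [ -65.6 -117.9  128. ]
t 7.08 now rack [  -2.2 -132.   256.9] F [0.6 1.2 0.8] w 45.0 q [-0.6  0.9  1.2  2.3  0.4 -0.9]
shift [42.6 -2.2 -8.9] rot [-0.2 -0.1  0.1]
```

```bash
python3 -c "
from h import *
rows([((-2,-112,215),-32),((-2,-69.5,147.4),-32)],.53)"
```

```text
[46.1, -0.2, -5.2, -0.2, -0.1, 0.1] 0.53
[126.0, -0.0, -4.9, -0.2, -0.1, 0.1] 0.53
```

```bash
python3 -m pendant '[20,0,-3,0,0,0,0.53, 44,0,-5,0,0,0,0.53, 65,0,-5,0,0,0,0.53, 85,0,-5,0,0,0,0.53, 105,0,-5,0,0,0,0.53, 120,0,-5,0,0,0,0.53, 126,0,-5,0,0,0,0.53, 126,0,-5,0,0,0,0.53]'
python3 -c "
from h import *
np.set_printoptions(suppress=True)
rel((-2,-69.5,147.4),-32)"
```

```text
t: 7.75
tool_pos: [0.5947, -0.1344, 0.1504]
eef_rot: [-0.004, 1.016, 1.779]
force: [0.5, -0.6, -0.4]
gripper_width: 0.045
t 7.75 now rack [ -2.4 -66.3 150.4] F [ 0.3 -0.6 -0.4] w 45.0 q [-0.54  0.64  0.57  1.9   0.4  -0.83]
shift [ 0.8 -0.4 -4.3] rot [ 0.1 -0.2  0.1]
```

```bash
python3 -m pendant '[1,0,-2,0,0,0,0.53, 1,0,-4,0,0,0,0.53, 1,0,-4,0,0,0,0.53]'
python3 -c "
from h import *
np.set_printoptions(suppress=True)
rel((-2,-69.5,147.4),-32)"
```

```text
t: 8.0
tool_pos: [0.5957, -0.1373, 0.1487]
eef_rot: [-0.007, 1.018, 1.777]
force: [0.9, 0.0, 0.0]
gripper_width: 0.0451
t 8.0 now rack [ -2.1 -69.3 148.7] F [ 0.9 -0.2  0. ] w 45.1 q [-0.54  0.65  0.58  1.9   0.4  -0.83]
shift [ 1.  -0.1 -0.9] rot [ 0.1 -0.3  0.2]
```

```bash
python3 -m pendant '[0,0,0,0,0,0,0.2, 0,0,0,0,0,0,0.2, 0,0,0,0,0,0,0.2, 0,0,0,0,0,0,0.2, 0,0,0,0,0,0,0.2]' 80
python3 - <<'E'
from h import *
np.set_printoptions(suppress=True)
rel((-2,-69.5,147.4),-32)
w=[]  # mirror: lean away from plate edge (-79,128); face on -y side
L=175-30
for th,h,g in[(31,2,1),(27,4,2),(23,6,4),(19,8,8),(15,9,14),(10,10,22),(5,10,34),(0,10,46)]:
    c,s=np.cos(np.radians(th)),np.sin(np.radians(th))
    fy=-79+((110-h)*s+g)/c; w.append(((-2,fy-L*s+16*c,18+h+L*c+16*s),-th)); print(np.round(w[-1][0],1),fy+32*c)
rows(w,.2)
E
```

```text
t: 8.42
tool_pos: [0.596, -0.1379, 0.1489]
eef_rot: [-0.008, 1.018, 1.775]
force: [0.5, -2.3, 1.6]
gripper_width: 0.0308
t 8.42 now rack [ -1.9 -69.9 148.9] F [-0.  -2.4  1.6] w 30.8 q [-0.54  0.65  0.58  1.9   0.4  -0.83]
shift [ 1.5  0.1 -0.4] rot [ 0.1 -0.3  0.2]
[ -2.  -73.9 152.5] 14.488933874659445
[ -2.  -74.3 158.5] 5.766558895705938
[ -2.  -72.4 163.7] -1.053022294101833
[ -2.  -67.5 168.3] -5.1610235757826395
[ -2.  -59.5 171.2] -6.533638597465259
[ -2.  -48.4 173.6] -7.514068371276455
[ -2.  -32.8 173.8] -4.243028831997933
[ -2. -17. 173.] -1.0
[-5.1, 0.1, -1.5, 0.1, 0.7, 0.2] 0.2
[-10.4, 0.0, 1.3, 0.1, 4.7, 0.2] 0.2
[-13.9, 0.0, 5.6, 0.1, 8.7, 0.2] 0.2
[-15.2, 0.0, 12.2, 0.1, 12.7, 0.2] 0.2
[-13.5, -0.0, 20.6, 0.1, 16.7, 0.2] 0.2
[-9.7, -0.0, 31.2, 0.1, 21.7, 0.2] 0.2
[-1.7, -0.0, 44.7, 0.1, 26.7, 0.2] 0.2
[7.3, -0.0, 57.7, 0.1, 31.7, 0.2] 0.2
```

```bash
python3 -m pendant '[-3,0,2,0,0.7,0,0.2, -8,0,4.7,0,4.7,0,0.2, -12,0,9,0,8.7,0,0.2, -13,0,15.6,0,12.7,0,0.2, -11.5,0,24,0,16.7,0,0.2, -7.6,0,34.6,0,21.7,0,0.2, 0,0,48,0,26.7,0,0.2, 9,0,61,0,31.7,0,0.2]'
python3 -c "
from h import *
np.set_printoptions(suppress=True)
rel((-2,36,173),0)
cv2.imwrite('pics/s3.png',cv2.resize(vision.capture('scene')[170:350,220:400],(720,720),interpolation=cv2.INTER_CUBIC)[:600,:,::-1])"
```

```text
t: 9.08
tool_pos: [0.5835, -0.0822, 0.1734]
eef_rot: [-2.335, 1.564, -0.554]
force: [-0.4, 0.3, -3.2]
gripper_width: 0.0312
t 9.08 now rack [ -2.4 -12.8 173.4] F [-0.4  0.4 -3.2] w 31.2 q [-0.25  0.2   0.15  1.52 -0.   -0.46]
shift [ 0.2 -0.3 48.8] rot [-0.1 -0.3  0.3]
```

View pics/s3.png

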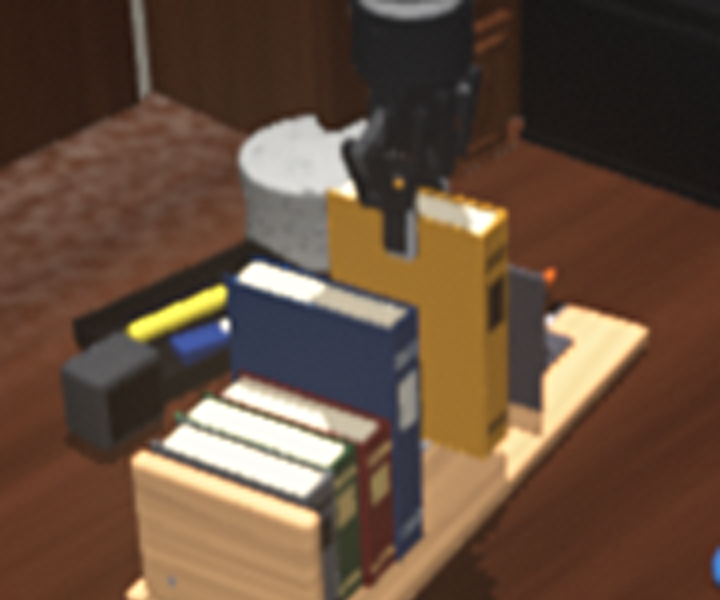

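Both books are upright now, yellow held in the gripper. I'll shift it to y≈36 and lower it.

```bash
python3 -m pendant '[0,0,12,0,0,0,0.2, 0,0,24,0,0,0,0.2, 2,0,36,0,0,0,0.2, 4,0,44,0,0,0,0.2, 6,0,48,0,0,0,0.2, 8,0,49,0,0,0,0.2, 8,0,49,0,0,0,0.2]'|grep -E "force|tool_pos"
python3 -m pendant '[1,0,0,0,0,0,0.2, 2,0,0,0,0,0,0.2, 2,0,0,0,0,0,0.2]'|grep -E "force|tool_pos"
python3 -c "
from h import *
np.set_printoptions(suppress=True)
rel((-2,36,163),0)"
```

```text
tool_pos: [0.5701, -0.0272, 0.1635]
force: [-0.8, 0.1, -3.7]
tool_pos: [0.5703, -0.028, 0.1616]
force: [-0.7, -0.4, -4.4]
t 9.97 now rack [ -3.9  42.9 161.6] F [-0.7 -0.2 -4.4] w 30.9 q [-0.17  0.16  0.08  1.49  0.   -0.38]
shift [-1.4 -1.9 -6.9] rot [ 0.2 -0.   0.1]
```

```bash
python3 -m pendant '[0,-1,-3,0,0,0,0.2, 0,-2,-7,0,0,0,0.2, 1,-2,-8,0,0,0,0.2, 2,-2,-8,0,0,0,0.2, 2,-2,-8,0,0,0,0.2]'|grep -E "force|tool_pos"
python3 -m pendant '[1,0,0,0,0,0,0.2, 2,0,0,0,0,0,0.2, 2,0,0,0,0,0,0.2]'|grep -E "force|tool_pos"
python3 -c "
from h import *
np.set_printoptions(suppress=True)
rel((-2,36,163),0)"
```

```text
tool_pos: [0.5746, -0.0358, 0.1615]
force: [-2.3, 0.1, 4.1]
tool_pos: [0.5746, -0.0358, 0.1615]
force: [-3.0, 0.8, 8.1]
t 10.63 now rack [ -1.4  34.4 161.5] F [-2.8  1.4  8.1] w 30.8 q [-0.18  0.17  0.09  1.49  0.   -0.39]
shift [-1.5  0.6  1.6] rot [ 0.2 -0.1  0.3]
```

```bash
python3 -m pendant '[-1,0,0,0,0,0,0.2, -1,0,0,0,0,0,0.46, -1,0,0,0,0,0,0.46, -1,0,0,0,0,0,0.46, -1,0,0,0,0,0,0.46, -20,0,0,0,0,0,0.46, -45,0,0,0,0,0,0.46, -80,0,0,0,0,0,0.46]'
python3 -m pendant '[-40,0,0,0,0,0,0.46,-50,0,0,0,0,0,0.46]' >/dev/null
python3 -c "
from h import *
np.set_printoptions(suppress=True)
rel((-3,-145,260),0,True)
cv2.imwrite('pics/t3.png',cv2.resize(vision.capture('top')[180:310,185:405],(792,468),interpolation=cv2.INTER_CUBIC)[:,:,::-1])"
```

```text
t: 11.3
tool_pos: [0.5725, -0.0354, 0.2387]
eef_rot: [1.154, 1.569, 2.94]
force: [0.9, -0.2, -0.2]
gripper_width: 0.0388
t 11.47 now rack [ -1.7  34.5 295.3] F [ 0.3 -0.5  2. ] w 39.0 q [-0.18  0.2   0.4   1.76 -0.   -0.39]
shift [  35.8    2.2 -179.4] rot [90.2  0.2  0.4]
```

View pics/t3.png

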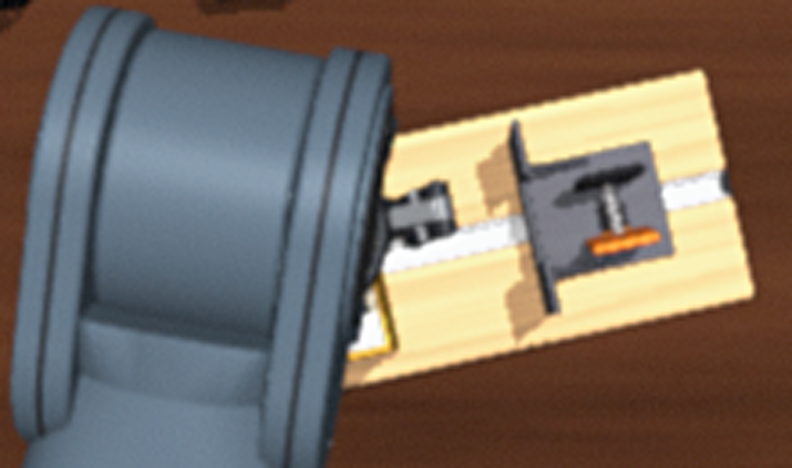

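In the top view the plate's top edge runs from about (515,122) to (553,312). The orange catch is at (625,242), the black grip at (612,178), and yellow stands free on the left at (375,330).

```bash
python3 - <<'E'
from h import *
np.set_printoptions(suppress=True,precision=1)
T3=lambda x,y:(185+x/3.6-.36,180+y/3.6-.36)
for n,p,z in[("plate+",(517,124),.128),("plate-",(551,312),.128),("black",(612,178),.088),("orange",(625,242),.088),("or ends",(590,245),.088),("or e",(660,237),.088)]: print(n,RK(onz("top",T3(*p),z)))
E
```

```text
plate+ [ 54.7 -82.3 128. ]
plate- [-56.9 -77.8 128. ]
black [  14.3 -133.6   88. ]
orange [ -25.2 -132.7   88. ]
or ends [ -22.4 -111.6   88. ]
or e [ -26.9 -154.1   88. ]
```

```bash
python3 -m pendant '[0,0,-25,7,0,0,0.8, 0,0,-50,14,0,0,0.9, 0,0,-75,21,0,0,1, 0,0,-100,28,0,0,1, 0,0,-125,35,0,0,1, 0,1,-150,42,0,0,1, 0,2,-170,49,0,0,1, 0,2,-175,56,0,0,1]' > /dev/null
python3 -m pendant '[0,0,0,7,0,0,1, 0,0,0,14,0,0,1, 0,0,0,21,0,0,1,0,0,0,28,0,0,1,0,0,0,34,0,0,1,0,0,0,34,0,0,1]'
python3 -c "
from h import *
np.set_printoptions(suppress=True)
rel((-3,-134,200),0,True)
cv2.imwrite('pics/w4.png',vision.capture('wrist')[:,:,::-1])"
```

```text
t: 12.68
tool_pos: [0.6101, -0.2108, 0.2922]
eef_rot: [-0.483, 1.566, -0.279]
force: [-0.2, 0.3, 0.1]
gripper_width: 0.0854
t 12.68 now rack [  -3.4 -144.2  292.2] F [-0.2  0.4  0.1] w 85.4 q [-0.44  0.41  0.65  1.8   0.    0.93]
shift [92.2 10.4 -0.1] rot [-0.4  0.3  0.1]
```

View pics/w4.png

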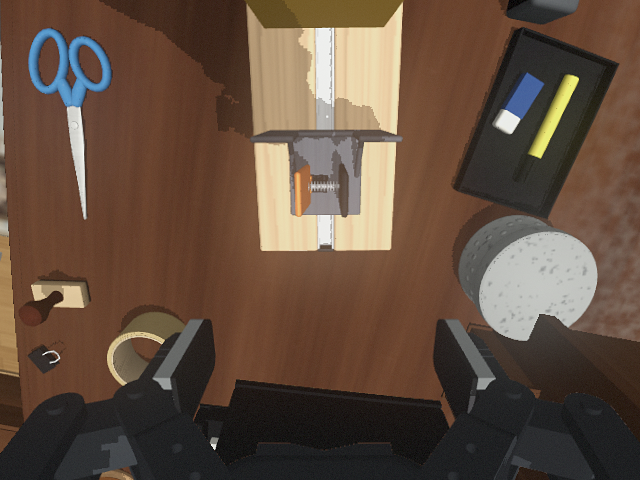

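The orange catch's top is at about (298,190) and the black grip's at (345,190). The camera would sit on the book side, so I'll make a half turn to keep it clear of the tall books.

```bash
python3 - <<'E'
from h import *
np.set_printoptions(suppress=True,precision=1)
for n,p in[("or",(298,190)),("bl",(345,190)),("or e",(299,166)),("or e2",(298,215))]: print(n,RK(onz("wrist",p,.088)))
print("plate",[RK(onz("wrist",p,.128)) for p in[(253,136),(402,136)]])
E
python3 -m pendant '[0,0,0,-7,0,0,1, 0,0,0,-14,0,0,1, 0,0,0,-21,0,0,1, 0,0,0,-28,0,0,1, 0,0,0,-35,0,0,1, 0,0,0,-42,0,0,1, 0,0,0,-49,0,0,1, 0,0,0,-56,0,0,1]' >/dev/null
python3 -m pendant '[0,0,0,-7,0,0,1, 0,0,0,-14,0,0,1, 0,0,0,-21,0,0,1, 0,0,0,-28,0,0,1, 0,0,0,-35,0,0,1, 0,0,0,-42,0,0,1, 0,0,0,-49,0,0,1, 0,0,0,-56,0,0,1]' >/dev/null
python3 -m pendant '[0,0,0,-7,0,0,1, 0,0,0,-14,0,0,1, 0,0,0,-21,0,0,1, 0,0,0,-28,0,0,1, 0,0,0,-35,0,0,1, 0,0,0,-42,0,0,1, 0,0,0,-49,0,0,1, 0,0,0,-56,0,0,1]' >/dev/null
python3 -c "
from h import *
np.set_printoptions(suppress=True)
rel((-3,-134,120),0,True)"
```

```text
or [ -26.5 -129.1   88. ]
bl [  15.9 -129.3   88. ]
or e [ -25.1 -107.6   88. ]
or e2 [ -27.  -152.3   88. ]
plate [array([-57.4, -79.3, 128. ]), array([ 56.7, -79.7, 128. ])]
t 14.73 now rack [  -3.5 -144.   290.3] F [ 0.5  0.7 -0.2] w 85.3 q [-0.44  0.41  0.65  1.8   0.   -2.03]
shift [170.3 -10.    1.9] rot [169.4  -0.1   0.2]
```

```bash
python3 -m pendant '[20,-3,0,-4,0,0,1, 40,-6,0,-8,0,0,1, 60,-10,0,-10.6,0,0,1, 90,-10,0,-10.6,0,0,1, 120,-10,0,-10.6,0,0,1, 145,-10,0,-10.6,0,0,1, 165,-10,0,-10.6,0,0,1, 165,-10,0,-10.6,0,0,1]' >/dev/null
python3 -m pendant '[0,0,0,0,0,0,1]' >/dev/null
python3 -c "
from h import *
np.set_printoptions(suppress=True)
rel((-1.5,-133,47),0,True)"
```

```text
t 15.48 now rack [  -4.8 -131.6  117.8] F [-0.1  0.1  1.1] w 85.1 q [-0.42  0.36  0.23  1.45  0.   -2.21]
shift [70.7  1.9 -3.8] rot [-179.8   -0.6    0.7]
```

```bash
python3 -m pendant '[12,2,-4,0,0,0,1, 30,2,-4,0,0,0,1, 45,2,-4,0,0,0,1, 60,2,-4,0,0,0,1, 70,2,-4,0,0,0,1, 70,2,-4,0,0,0,1]'
python3 -c "
from h import *
np.set_printoptions(suppress=True)
rel((-1.5,-133,47),0,True)
cv2.imwrite('pics/w5.png',vision.capture('wrist')[:,:,::-1])"
```

```text
t: 15.98
tool_pos: [0.6089, -0.1991, 0.0455]
eef_rot: [-0.695, 1.558, 2.663]
force: [0.3, 0.0, -0.9]
gripper_width: 0.0853
t 15.98 now rack [  -2.1 -132.5   45.5] F [ 0.3 -0.1 -0.9] w 85.3 q [-0.42  0.4   0.14  1.32  0.   -2.21]
shift [-1.5  0.5 -0.6] rot [-179.7   -0.7    0.9]
```

View pics/w5.png

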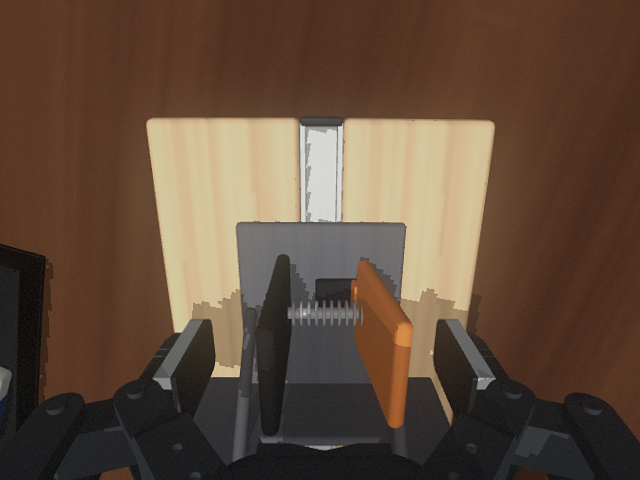

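The jaws straddle both grips (black at about 275, orange at about 385) with clear margins. I'll squeeze now.

```bash
python3 -m pendant '[0,0,0,0,0,0,0.3, 0,0,0,0,0,0,0.3, 0,0,0,0,0,0,0.3, 0,0,0,0,0,0,0.3, 0,0,0,0,0,0,0.3, 0,0,0,0,0,0,0.3, 0,0,0,0,0,0,0.3, 0,0,0,0,0,0,0.3]' 45
python3 -c "
from h import *
np.set_printoptions(suppress=True)
rel((-1.5,-133,47),0,True)"
```

```text
t: 16.7
tool_pos: [0.6107, -0.2003, 0.0498]
eef_rot: [-0.641, 1.563, 2.716]
force: [0.3, 0.5, 6.1]
gripper_width: 0.0388
t 16.7 now rack [  -0.6 -134.    49.8] F [0.4 0.4 6.1] w 38.8 q [-0.42  0.39  0.14  1.33  0.   -2.21]
shift [ 2.9 -1.   0.9] rot [-179.8   -0.4    0.5]
```

```bash
python3 -m pendant '[0,-5,0,0,0,0,0.3, 0,-13,0,0,0,0,0.3, 0,-23,0,0,0,0,0.3, 0,-34,0,0,0,0,0.3, 0,-45,0,0,0,0,0.3, 0,-55,0,0,0,0,0.3, 0,-62,0,0,0,0,0.3, 0,-66,0,0,0,0,0.3]'
python3 -c "
from h import *
np.set_printoptions(suppress=True)
rel((-0.6,-11,50),0,True)"
```

```text
t: 17.37
tool_pos: [0.5966, -0.134, 0.05]
eef_rot: [-0.739, 1.564, 2.619]
force: [4.6, -1.7, -5.5]
gripper_width: 0.039
t 17.37 now rack [ -0.5 -66.2  50. ] F [ 4.1 -2.7 -5.5] w 39.0 q [-0.33  0.31  0.04  1.3   0.   -2.12]
shift [  0.2 -55.2  -0.2] rot [-179.7   -0.4    0.5]
```

Sliding freely at about 2.7 N. I'll continue slowly.

```bash
python3 -m pendant '[0,-4,0,0,0,0,0.3, 0,-8,0,0,0,0,0.3, 0,-12,0,0,0,0,0.3, 0,-16,0,0,0,0,0.3, 0,-20,0,0,0,0,0.3, 0,-24,0,0,0,0,0.3, 0,-28,0,0,0,0,0.3, 0,-31,0,0,0,0,0.3]' | grep force
python3 -m pendant '[0,-2,0,0,0,0,0.3, 0,-4,0,0,0,0,0.3, 0,-6,0,0,0,0,0.3, 0,-8,0,0,0,0,0.3, 0,-10,0,0,0,0,0.3, 0,-12,0,0,0,0,0.3, 0,-14,0,0,0,0,0.3, 0,-16,0,0,0,0,0.3]'
python3 -c "
from h import *
np.set_printoptions(suppress=True)
rel((-0.6,-11,50),0,True)
cv2.imwrite('pics/s5.png',cv2.resize(vision.capture('scene')[190:340,230:400],(680,600),interpolation=cv2.INTER_CUBIC)[:,:,::-1])"
```

```text
force: [6.4, -4.8, -6.4]
t: 18.7
tool_pos: [0.5873, -0.0901, 0.05]
eef_rot: [-0.076, 1.566, -3.003]
force: [5.6, -5.7, -6.8]
gripper_width: 0.0392
t 18.7 now rack [ -0.4 -21.3  50. ] F [ 4.3 -6.8 -6.8] w 39.2 q [-0.26  0.27 -0.02  1.29 -0.   -2.05]
shift [ -0.  -10.3   0.2] rot [-179.8   -0.     0.4]
```

View pics/s5.png

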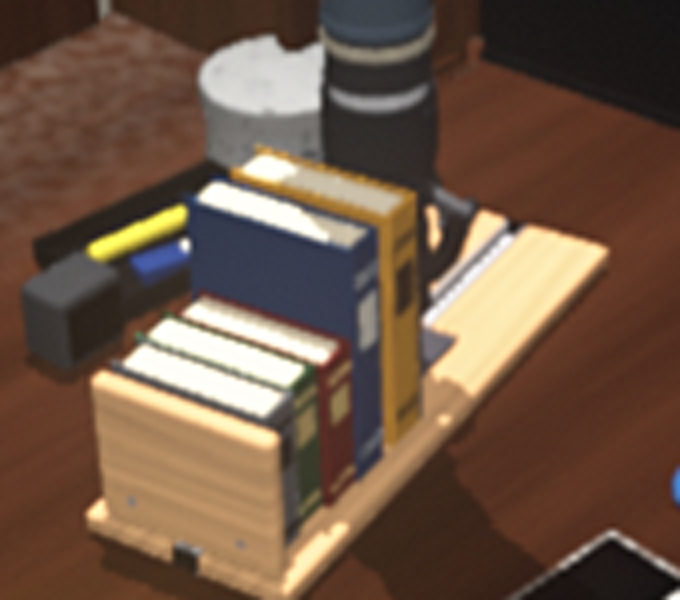

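All five books are upright and nearly closed up, with about 10 mm to go. I'll push on in small steps and watch the force.

```bash
python3 -m pendant '[0,-1.5,0,0,0,0,0.3, 0,-3,0,0,0,0,0.3, 0,-4,0,0,0,0,0.3, 0,-5,0,0,0,0,0.3, 0,-6,0,0,0,0,0.3, 0,-7,0,0,0,0,0.3]' | grep -E "force|pos"
python3 -m pendant '[0,-1,0,0,0,0,0.3, 0,-2,0,0,0,0,0.3, 0,-3,0,0,0,0,0.3, 0,-3,0,0,0,0,0.3]'| grep -E "force|pos"
python3 -c "
from h import *
np.set_printoptions(suppress=True)
rel((-0.6,-11,50),0,True)"
```

```text
tool_pos: [0.5859, -0.0833, 0.05]
force: [5.0, -3.2, -5.1]
tool_pos: [0.5853, -0.0808, 0.05]
force: [4.8, -3.1, -5.6]
t 19.58 now rack [ -0.3 -11.8  50. ] F [ 4.  -4.  -5.6] w 39.2 q [-0.25  0.26 -0.03  1.29 -0.   -2.03]
shift [-0.  -0.8  0.3] rot [-179.9    0.1    0.4]
```

```bash
for i in 1 2; do :; done
python3 -m pendant '[0,-1,0,0,0,0,0.3, 0,-2,0,0,0,0,0.3, 0,-2.5,0,0,0,0,0.3]'| grep -E "force|pos"
python3 -m pendant '[0,-1,0,0,0,0,0.3, 0,-2,0,0,0,0,0.3, 0,-2.5,0,0,0,0,0.3]'| grep -E "force|pos"
python3 -c "
from h import *
np.set_printoptions(suppress=True)
rel((-0.6,-11,50),0,True)"
```

```text
tool_pos: [0.585, -0.0795, 0.05]
force: [6.1, -6.1, -6.3]
tool_pos: [0.5849, -0.0786, 0.05]
force: [5.6, -7.2, -5.6]
t 20.08 now rack [-0.3 -9.6 50. ] F [ 4.  -8.2 -5.6] w 39.1 q [-0.24  0.25 -0.03  1.28 -0.01 -2.03]
shift [0.  1.4 0.3] rot [-180.     0.5    0.4]
```

```bash
python3 -m pendant '[0,-2,0,0,0,0,0.3, 0,-4,0,0,0,0,0.3, 0,-4,0,0,0,0,0.3]'| grep -E "force|pos"
python3 -m pendant '[0,-3,0,0,0,0,0.3, 0,-5,0,0,0,0,0.3, 0,-5,0,0,0,0,0.3]'| grep -E "force|pos"
python3 -c "
from h import *
np.set_printoptions(suppress=True)
rel((-0.6,-11,50),0,True)"
```

```text
tool_pos: [0.5848, -0.0781, 0.0501]
force: [4.8, -9.8, -7.1]
tool_pos: [0.5848, -0.0782, 0.0501]
force: [5.9, -14.0, -8.5]
t 20.58 now rack [-0.3 -9.2 50.1] F [  2.8 -14.9  -8.5] w 38.9 q [-0.23  0.25 -0.04  1.28 -0.02 -2.01]
shift [0.1 1.8 0.3] rot [179.8  -2.   -0.3]
```

The row has stopped at the same place with 15 N pushing: the tool travelled about 124 mm, as expected for a closed row. I'll release while keeping a light push.

```bash
python3 -m pendant '[0,-2.5,0,0,0,0,0.3, 0,-2.5,0,0,0,0,0.5, 0,-2,0,0,0,0,0.7, 0,-1,0,0,0,0,0.9, 0,0,0,0,0,0,1, 0,1,0,0,0,0,1, 0,1,0,0,0,0,1, 0,1,0,0,0,0,1]'
python3 -c "
from h import *
np.set_printoptions(suppress=True)
rel((-0.6,-12,50),0,True)"
```

```text
t: 21.25
tool_pos: [0.5855, -0.0789, 0.0508]
eef_rot: [1.451, 1.548, -1.482]
force: [-0.9, 0.2, -1.2]
gripper_width: 0.0856
t 21.25 now rack [  0.2 -10.1  50.8] F [-0.8  0.4 -1.2] w 85.6 q [-0.24  0.25 -0.04  1.28 -0.02 -2.02]
shift [0.8 1.9 0.8] rot [179.8  -2.   -0.2]
```

```bash
python3 -m pendant '[-15,1,0,0,0,0,1, -40,1,0,0,0,0,1, -75,1,0,0,0,0,1, -110,1,0,0,0,0,1, -145,1,0,0,0,0,1, -180,1,0,0,0,0,1, -200,20,0,0,0,0,1, -205,50,0,0,0,0,1]' >/dev/null
python3 -m pendant '[0,40,0,0,0,0,1,0,80,0,0,0,0,1,0,120,0,0,0,0,1,0,150,0,0,0,0,1,0,180,0,0,0,0,1,0,200,0,0,0,0,1]'
python3 - <<'E'
from h import *
np.set_printoptions(suppress=True,precision=1)
rel((0,-200,250),0,True)
im=vision.capture("top"); cv2.imwrite("pics/t9.png",im[:,:,::-1])
sc=vision.capture("scene"); cv2.imwrite("pics/s9.png",sc[:,:,::-1])
h=cv2.cvtColor(im,cv2.COLOR_RGB2HSV)
for n,lo,hi in[("orange",(5,200,150),(14,255,255)),("yellow",(18,150,90),(28,255,230)),("blue",(105,150,40),(120,255,160))]:
    m=cv2.inRange(h,lo,hi); m[:180]=0;m[310:]=0;m[:,:185]=0;m[:,405:]=0
    ys,xs=np.nonzero(m)
    if len(xs): print(n,len(xs),(xs.min(),ys.min(),xs.max(),ys.max()), RK(onz("top",(xs.mean(),ys.mean()),.088 if n=="orange" else .193)))
# brightness profile along the row at head height z=.193 / small .128, x=0 and +/-40 (rack)
p=vision.camera_params("top")
def pix(X):
    c=p["R"]@X+p["t"];u=c[:2]/c[2];u=u*(1+p["k1"]*(u@u));return p["K"][:2,:2]@u+p["K"][:2,2]
for z,ys in((193,range(114,30,-3)),(128,range(200,102,-4)),(128,range(54,26,-2))):
    for x in(-40,40):
        print(z,x,[(y,*im[tuple(np.round(pix(W((x,y,z)))[::-1]).astype(int))].tolist()) for y in ys])
E
```

```text
t: 22.42
tool_pos: [0.6397, -0.3199, 0.2688]
eef_rot: [1.821, 1.543, -1.11]
force: [0.3, -0.6, 0.1]
gripper_width: 0.0854
t 22.42 now rack [   2.6 -257.1  268.8] F [ 0.2 -0.6  0.1] w 85.4 q [-0.6  0.6  0.9  1.8 -0.  -2.3]
shift [ 17.2 -57.6   2.7] rot [179.9  -2.4   0.6]
orange 24 (np.int64(295), np.int64(256), np.int64(310), np.int64(261)) [-22.2  -8.8  88. ]
yellow 149 (np.int64(252), np.int64(224), np.int64(279), np.int64(283)) [ -6.9  45.8 193. ]
193 -40 [(114, 243, 241, 237), (111, 231, 224, 202), (108, 217, 207, 188), (105, 170, 184, 205), (102, 245, 245, 245), (99, 251, 252, 252), (96, 251, 251, 251), (93, 251, 251, 251), (90, 251, 251, 251), (87, 251, 251, 251), (84, 252, 253, 253), (81, 203, 212, 223), (78, 148, 155, 171), (75, 243, 237, 206), (72, 249, 249, 252), (69, 251, 251, 252), (66, 251, 251, 251), (63, 251, 251, 251), (60, 250, 251, 251), (57, 250, 251, 251), (54, 251, 251, 251), (51, 250, 251, 255), (48, 241, 229, 196), (45, 154, 123, 35), (42, 95, 76, 47), (39, 101, 103, 112), (36, 63, 64, 70), (33, 102, 85, 66)]
193 40 [(114, 242, 241, 236), (111, 225, 216, 189), 
[... 1538 characters left out ...]
251, 252), (120, 230, 225, 204), (116, 150, 156, 166), (112, 135, 147, 166), (108, 253, 253, 253), (104, 251, 251, 251)]
128 -40 [(54, 250, 251, 255), (52, 237, 229, 204), (50, 241, 225, 110), (48, 154, 123, 35), (46, 95, 76, 47), (44, 99, 96, 103), (42, 105, 106, 116), (40, 69, 69, 77), (38, 42, 42, 44), (36, 102, 85, 66), (34, 180, 154, 109), (32, 206, 173, 121), (30, 237, 202, 141), (28, 177, 151, 111)]
128 40 [(54, 249, 251, 255), (52, 238, 231, 205), (50, 233, 199, 94), (48, 165, 134, 37), (46, 104, 82, 49), (44, 105, 99, 105), (42, 104, 103, 114), (40, 58, 59, 68), (38, 76, 70, 59), (36, 185, 166, 118), (34, 252, 239, 171), (32, 253, 246, 187), (30, 251, 243, 184), (28, 250, 241, 181)]
```

```bash
python3 - <<'E'
import cv2,numpy as np
from plant import robot
a=cv2.imread("pics/top0.png").astype(int);b=cv2.imread("pics/t9.png").astype(int)
d=np.abs(a-b).max(2)>60
for n,(x0,y0,x1,y1) in dict(cup=(150,132,205,188),clock=(236,150,272,185),tape=(438,286,490,338)).items(): print(n,d[y0:y1,x0:x1].mean())
if d[132:188,150:205].mean()<.05 and d[150:185,236:272].mean()<.05: print(robot.sign_off())
E
```

```text
cup 0.0
clock 0.0
tape 0.5909763313609467
the job is handed in; nothing more can be done
None
```

Both tall books are upright, with blue against the small books and yellow after it. I squeezed the catch, slid the bookend until the row closed up, then let go and backed the arm away. The job was handed in at about 22.5 s.

**Row:** in the last top view the books follow one another without gaps. The small books end near y = 166, 136 and 106 mm, blue/yellow meet at about 77, and yellow meets the bookend plate at about 44. The orange catch was measured at y ≈ -9 mm, where about -11 was expected, so that agrees within error.

**Closing force:** the bookend stopped moving while pushed at about 15 N. I released it with a light push still on.

**Lock:** I did not test it separately. The jaws were fully open and clear of the catch.

**Bystanders:** the pen cup and clock areas of the top picture did not change. The tape roll check disagreed: about 59% of its area differed from the first picture. The withdrawn arm probably hides it in that view. The gripper stayed above the rack on that side and I felt no contact, but no picture confirms that the tape stayed put.

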